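# Tip the battery cell out of an organiser bin into the tray

### The job

Lift the bin that holds the battery cell straight out of the organiser frame, keeping it level, then tip it over the metal tray so that the cell rolls out into the tray. Leave the other bin where it is in the frame, and stand the empty bin upright on the bare bench.

Things in the scene. Friction and masses are not known exactly. Their poses are not given: they have to be found in the camera images.
- cell_bin_tab (a point): Grip tab of the white open bin with the battery cell: upright plate 22 (x) by 10 mm (y) on a 7 mm wide bridge over the bin's middle; pinch it across the 10 mm, along y. Point on its axis: 52 mm above the bin's underside, 27 above the bridge, 20 below the tab's top; z is up. Bin 120 (x) by 60 mm (y), rim 22 mm high, flat underneath, 0.09 kg, in one of the frame's two pockets with 2 mm play.
- puck_bin_tab (a point): The same point on the other, equal bin, which holds a brass disc and stays put, in the next pocket, 67 mm away along y. Fixed grey frame: 132 (x) by 139 mm (y), centred midway between the bins at the start; walls 44 mm, pocket floors 20 mm above the bench, so a bin is free once raised 30 mm. Frame and tray stand side by side near the bench's far edge, in either order.
- cell_mid (a point): Centre of the battery cell (green, yellow end; 14 mm thick, 50 long, 0.023 kg), lying along the bin's y on its 16 mm flat floor. A 20 degree ramp rises to the rim at each end in x: tip the bin about its y by 45 to 55 degrees either way and the cell rolls out. Then the lower rim is 65 mm below the tab's point, the lowest corner 80; the cell lands 20 to 70 mm ahead of the point.
- tray: Fixed open steel tray, 120 (x) by 150 mm (y), walls 3 mm thick, tops 60 mm and inner floor 20 mm above the bench. Origin: centre, at bench height. The bench before tray and frame, x 0.36 to 0.445, y 0.07 to 0.20 m, is bare, with room for the bin. Tall things: a grey instrument, 106 mm, at y below 0.035; a monitor, 470 mm, with stand at x 0.13 to 0.34, y above 0.05.

How it is judged:
By the outcome, as a careful person would: the job done as asked, in the order asked, and still so for the second after the job is handed in, with the robot touching nothing.
It also fails if it takes over 45 s, if anything falls off the work surface, if the arm or the gripper's body presses on something with over 40 N, if the wrist force passes 120 N, or if a joint passes its speed limit or range.

### The arm

A 6-joint arm with a two-finger parallel gripper is mounted at the origin on the work surface; the furniture and walls round the work are solid. World frame = base frame: x ahead of the robot, y to its left, z up, the work surface at z = 0. Lengths are in m, angles in rad, forces in N, time in s.
With the tool pointing down it reaches from about 0.225 to 0.875 m from the base axis. Payload 3.4 kg.
Tool frame: the origin (TCP) lies at the very end of the fingers, on their centre line; the grasp point (between the pads) lies 19 mm behind it; z points along the fingers, y is the line along which they close (so a half turn about z gives the same grasp; the last joint's range is limited). The gripper opens to 85 mm and grips with 20 to 120 N. Pads are 22 mm wide; open, the fingers measure 114 mm over their backs; the gripper's body (76 mm by 85 mm) begins 54 mm behind the grasp point. The pads swing forward as they close: fully open they stand 13 mm farther back than shut.
Start: joints at [0.648, 0.276, 1.505, -0, 1.361, -0.121], TCP at [0.413, 0.4, 0.231] pointing down, gripper open.
Joint ranges: [-2.89, 2.89], [-0.75, 2.08], [0.22, 2.7], [-1.18, 4.32], [0.11, 2.71], [-2.7, 2.7]. Speed limits (rad/s): [2.57, 2.57, 3.14, 3.14, 3.14, 3.14].

### API

Orientations are given as a unit quaternion [w, x, y, z].
In Python, from rig import manip, get_image, camera_info gives the robot as it stands. The module is installed in compiled form; this text tells all that it offers.
- The arm moves only by the shell command python3 -m crank 'ROWS' [FORCE]. ROWS is a JSON object of lists of equal length, an entry for each row: "translation": the shift along the tool's x, y, z in mm, a list of three; "roll": the turn about the tool's z in rad; "fingers": the opening, from 0 (shut) to 1 (fully open). A call has 1 to 8 rows; each row shifts and turns the commanded pose from where the row before left it, along the tool's axes as they then stand; what a row does not reach is not made up. A row lasts 1/10 s, in which the tool goes at most 50 mm and 8.59 degrees, less where a joint would pass 70% of its speed; a pose out of reach is approached as far as the arm can. A call is refused whole if a number of a shift passes 50 or a number of a turn 0.15, either way. A call with a gripper value outside its range is refused whole. The fingers move at their own pace and stop on an object; FORCE is the grip in N (left out, the last holds). Time passes only in rows, so rows that do not move let the fingers close. It gives the time, the measured TCP pose, the force, the opening and the grip force at its end, in the units of the state.
- manip.get_state(): the state, without advancing time (a new reading comes with each control period).
- get_image(name): name is "scene" or "top" or "wrist"; returns the picture (420x560x3 uint8, blue, green, red); there is no depth.
- camera_info(name): a dict with "mtx" (3x3 intrinsics, pixels), "rvec" (rotation vector, rad) and "tvec" (3), from world to camera coordinates, as OpenCV has them. Camera axes: x right, y down, z forward; pixel columns grow to the right and rows downward; lengths in m; the calibration is good to about 2 mm. A picture is of the moment at which its call begins: read the wrist's pose just before it. camera_info takes no time and is no camera call; for the wrist camera it gives the pose at the moment of the call.
- manip.sign_off(): hands the job in; it is judged then, once.
The state is a dict: "clock": time; "qpos": joint angles; "qd": joint speeds; "effort": joint torques, N m; "position": TCP position; "ee_rot": TCP orientation; "contact_force": force on the tool from outside, world axes, zero at the start; "moment": the same for the moment, N m; "width": finger opening in m; "gripper_force": force on a finger pad.
Only numpy, scipy, OpenCV 4.12 (cv2) and the standard library are available. Lean on these libraries where they do the work, as an engineer would, in place of code of your own. Each camera call takes 0.05 s, during which the arm holds its last target. There are 200 camera calls.

## Working session

There is one attempt and no reset: what is moved stays moved. The work goes in short steps, Python scripts to look and compute and a shell command to move; the robot and the scene stay as the last step left them, time stands still between calls to the robot, and variables do not carry over. Pictures are saved under pics/ and viewed, at most 13 in all, crops included, and the job is handed in when it is done.

```bash
mkdir -p pics; python3 - <<'E'
from rig import manip,get_image,camera_info
import cv2,numpy as np
s=manip.get_state();print(s)
for n in("scene","top"):
    cv2.imwrite(f"pics/{n}0.png",get_image(n));c=camera_info(n);print(n,c)
E
```

```text
{'clock': 0.0, 'qpos': array([ 6.48025051e-01,  2.76625077e-01,  1.50611662e+00,  2.73519684e-05,
        1.36070015e+00, -1.20977453e-01]), 'qd': array([-0.00060209,  0.00079904,  0.00160752, -0.00050854,  0.00226168,
       -0.00189948]), 'effort': array([ 2.55214611e-03, -4.16764998e+01, -2.45810080e+01,  1.05128383e-04,
        1.09439873e-02, -3.87431749e-05]), 'position': array([0.41277086, 0.3995643 , 0.23042914]), 'ee_rot': array([-4.72507670e-04,  3.90246766e-01,  9.20709838e-01, -7.94850850e-04]), 'contact_force': array([0.08010188, 0.0585209 , 0.44599364]), 'moment': array([ 0.03615137,  0.07852078, -0.00518085]), 'gripper_force': 0.0, 'width': 0.085478832975321}
scene {'mtx': array([[479.97902838,   0.        , 278.46378054],
       [  0.        , 479.97902838, 203.96364825],
       [  0.        ,   0.        ,   1.        ]]), 'rvec': array([ 2.20647151, -0.88332361,  0.34168319]), 'tvec': array([-0.24514066,  0.44547452,  0.48514467])}
top {'mtx': array([[392.58620868,   0.        , 285.24653968],
       [  0.        , 392.58620868, 207.87921585],
       [  0.        ,   0.        ,   1.        ]]), 'rvec': array([ 2.14121493, -2.1527724 ,  0.09006711]), 'tvec': array([0.27400418, 0.55813494, 0.86184144])}
```

View pics/top0.png

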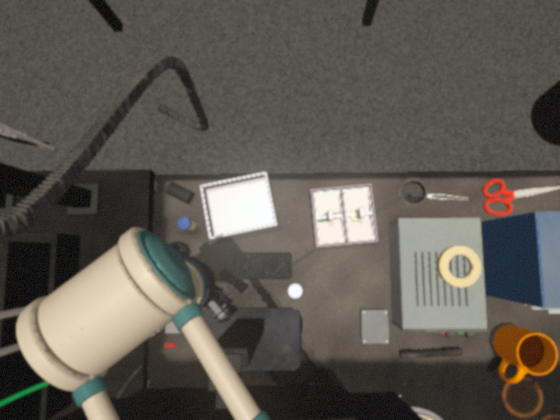

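View pics/scene0.png

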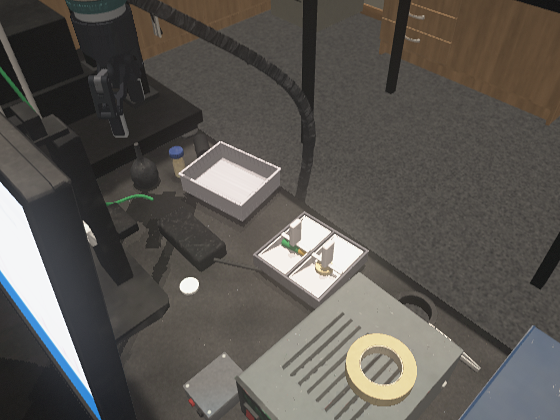

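Tray is at top-image (238,205) and the frame at (344,215). The green cell is in the left bin (larger y, next to the tray). The scene view agrees, with the green at (290,245). I'll enlarge both.

```bash
cat >h.py <<'E'
from rig import manip,get_image,camera_info
import cv2,numpy as np
def ray(n,p,c=None):
    c=c or camera_info(n);R=cv2.Rodrigues(np.array(c["rvec"]))[0]
    d=R.T@np.linalg.inv(c["mtx"])@np.array([p[0],p[1],1.]);return -R.T@c["tvec"],d
def onz(n,p,z,c=None):
    o,d=ray(n,p,c);return (o+d*(z-o[2])/d[2]).round(4)
def tri(a,b):
    (o,d),(q,e)=a,b;A=np.c_[d,-e];t=np.linalg.lstsq(A,q-o,rcond=None)[0]
    P,Q=o+t[0]*d,q+t[1]*e;return ((P+Q)/2).round(4),np.linalg.norm(P-Q).round(4)
def proj(n,P,c=None):
    c=c or camera_info(n);return cv2.projectPoints(np.array(P,float).reshape(-1,1,3),c["rvec"],c["tvec"],c["mtx"],None)[0].reshape(-1,2)
E
python3 - <<'E'
from h import *
t=cv2.imread("pics/top0.png");s=cv2.imread("pics/scene0.png")
a=cv2.resize(t[175:255,305:385],(400,400),interpolation=2);b=cv2.resize(s[205:305,250:375],(500,400)[:2] and (400,320),interpolation=2)
b=cv2.copyMakeBorder(b,0,80,0,0,cv2.BORDER_CONSTANT)
cv2.imwrite("pics/c0.png",np.hstack([a,b]))
for nm,lo,hi in(("green",(40,80,40),(85,255,255)),):
    for n,im,r in(("top",t,(175,255,305,385)),("scene",s,(205,305,250,375))):
        m=cv2.inRange(cv2.cvtColor(im,cv2.COLOR_BGR2HSV),lo,hi);k=np.zeros_like(m);k[r[0]:r[1],r[2]:r[3]]=m[r[0]:r[1],r[2]:r[3]]
        y,x=np.nonzero(k);print(n,len(x),x.mean(),y.mean())
        if n=="top":print(onz(n,(x.mean(),y.mean()),.03))
# tray and frame outlines in top
m=cv2.inRange(cv2.cvtColor(t,cv2.COLOR_BGR2GRAY),110,255);m[:, :190]=0;m[260:]=0;m[:165]=0;m[:,390:]=0
m=cv2.morphologyEx(m,cv2.MORPH_CLOSE,np.ones((7,7)))
for c in cv2.findContours(m,0,2)[0]:
    if cv2.contourArea(c)>500:
        r=cv2.minAreaRect(c);print(r)
        for z in(.044,.06):print(z,onz("top",r[0],z),[list(onz("top",p,z)[:2]) for p in cv2.boxPoints(r)])
E
```

```text
top 0 nan nan
[nan nan nan]
scene 40 286.325 243.175
((286.4796447753906, 214.66761779785156), (189.19732666015625, 85.02928924560547), 5.463842868804932)
0.044 [0.5432 0.268  0.044 ] [[np.float64(0.4691), np.float64(0.4904)], [np.float64(0.6641), np.float64(0.4764)], [np.float64(0.6177), np.float64(0.0448)], [np.float64(0.4277), np.float64(0.0688)]]
0.06 [0.5417 0.2676 0.06  ] [[np.float64(0.4688), np.float64(0.486)], [np.float64(0.6604), np.float64(0.4722)], [np.float64(0.6148), np.float64(0.0484)], [np.float64(0.4282), np.float64(0.0719)]]<stdin>:9: RuntimeWarning: Mean of empty slice.
  ret = ret.dtype.type(ret / rcount)
<stdin>:10: RuntimeWarning: Mean of empty slice.
```

View pics/c0.png

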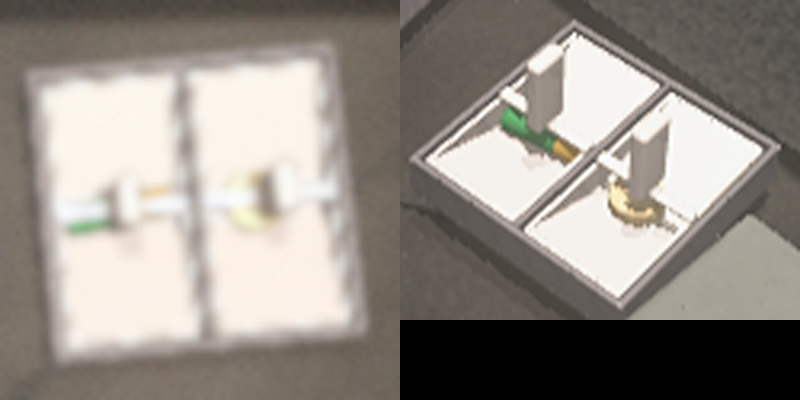

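Left crop: frame corners at (28,72), (332,45), (368,335), (58,362), and the cell bin's tab top at (125,190). Right crop: the cell bin's tab top at (547,58). Next I cast these onto their planes.

```bash
python3 - <<'E'
from h import *
T=lambda x,y:(305+(x+.5)/5-.5,175+(y+.5)/5-.5)
S=lambda x,y:(250+(x-400)/3.2,205+y/3.2)
def rep(n,P,z):
    Q=np.array([onz(n,p,z) for p in P]);print(n,Q[:,:2].tolist(),Q.mean(0));e=[Q[(i+1)%4]-Q[i] for i in range(4)]
    print([(round(float(np.linalg.norm(v)),3),round(float(np.degrees(np.arctan2(v[1],v[0]))),1)) for v in e])
rep("top",[T(28,72),T(332,45),T(368,335),T(58,362)],.044)
rep("scene",[S(574,20),S(411,158),S(622,308),S(779,147)],.044)
print("tab",onz("top",T(125,190),.092),onz("scene",S(547,58),.092),tri(ray("top",T(125,190)),ray("scene",S(547,58))))
print("tab2",onz("top",T(287,182),.092),onz("scene",S(650,130),.092))
rep("top",[(200,186),(268,173),(276,233),(208,241)],.06)
rep("scene",[(222,142),(181,177),(241,217),(281,177)],.06)
E
```

```text
top [[0.6016, 0.2137], [0.6128, 0.0758], [0.4815, 0.0636], [0.4701, 0.2018]] [0.5415   0.138725 0.044   ]
[(0.138, -85.4), (0.132, -174.7), (0.139, 94.7), (0.132, 5.2)]
scene [[0.5991, 0.2122], [0.4695, 0.2009], [0.4812, 0.0642], [0.6093, 0.0754]] [0.539775 0.138175 0.044   ]
[(0.13, -175.0), (0.137, -85.1), (0.129, 5.0), (0.137, 94.3)]
tab [0.5423 0.1745 0.092 ] [0.5366 0.1705 0.092 ] (array([0.5422, 0.1746, 0.0849]), np.float64(0.0022))
tab2 [0.5453 0.1056 0.092 ] [0.5388 0.1029 0.092 ]
top [[0.608, 0.4627], [0.6363, 0.3089], [0.5011, 0.2909], [0.4841, 0.4422]] [0.557375 0.376175 0.06    ]
[(0.156, -79.6), (0.136, -172.4), (0.152, 96.4), (0.126, 9.4)]
scene [[0.6083, 0.4563], [0.4864, 0.4259], [0.5004, 0.2675], [0.6202, 0.2946]] [0.553825 0.361075 0.06    ]
[(0.126, -166.0), (0.159, -84.9), (0.123, 12.7), (0.162, 94.2)]
```

```bash
python3 -m crank '{"translation":[[0,0,0],[0,0,0],[0,0,0],[0,0,0],[0,0,0],[0,0,0],[0,0,0]],"roll":[-0.148,-0.148,-0.148,-0.148,-0.148,-0.148,0],"fingers":[0.5,0.5,0.5,0.5,0.5,0.5,0.5]}' 20
cat >>h.py <<'E'
from scipy.spatial.transform import Rotation as Ro
def need(P,yaw=None):
    "mm in tool axes from here to P, roll to bring tool y to yaw(deg)"
    s=manip.get_state();q=s["ee_rot"];R=Ro.from_quat([*q[1:],q[0]]).as_matrix()
    y=np.degrees(np.arctan2(R[1,1],R[0,1]))
    print("t",round(s["clock"],2),"TCP",s["position"].round(4),"yaw_y",y.round(2),"F",s["contact_force"].round(1),"w",round(s["width"],4),"grip",round(s["gripper_force"],1),"zdev",R[:,2].round(3))
    print("tool mm",((R.T@(np.array(P)-s["position"]))*1000).round(1),"roll",None if yaw is None else round(float(-np.radians((yaw-y+180)%360-180)),3))
E
python3 -c "
from h import *
need([.538,.172,.2],95)
print(onz('top',(295,291),0),onz('top',(292,265),.02))"
```

```text
clock: 0.8
position: [0.413, 0.3997, 0.2308]
ee_rot: [-0.0, -0.043, 0.999, -0.0]
contact_force: [0.6, 1.0, 0.4]
width: 0.0424
gripper_force: 0.0
t 0.8 TCP [0.413  0.3997 0.2308] yaw_y 94.92 F [0.6 1.  0.4] w 0.0424 grip 0.0 zdev [-0.001 -0.001 -1.   ]
tool mm [-105.1 -237.6   30.8] roll -0.001
[0.3693 0.2502 0.    ] [0.4297 0.2565 0.02  ]
```

```bash
python3 -m crank '{"translation":[[-35,0,-20],[-35,0,-20],[-35,0,0],[0,0,0],[0,0,0]],"roll":[0,0,0,0,0],"fingers":[0.5,0.5,0.5,0.5,0.5]}'
python3 - <<'E'
from h import *
c=camera_info("wrist");cv2.imwrite("pics/w1.png",get_image("wrist"));np.save("w1.npy",c,allow_pickle=True)
P=[[.608,.46,.06],[.63,.30,.06],[.50,.28,.06],[.485,.43,.06]];print(proj("wrist",P,c).round())
E
python3 -m crank '{"translation":[[0,-35,0],[0,-40,0],[0,-40,0],[0,-40,0],[0,-40,0],[0,-40,0],[0,0,0],[0,0,0]],"roll":[0,0,0,0,0,0,0,0],"fingers":[0.5,0.5,0.5,0.5,0.5,0.5,0.5,0.5]}'
python3 - <<'E'
from h import *
c=camera_info("wrist");im=get_image("wrist");np.save("w2.npy",c,allow_pickle=True)
cv2.imwrite("pics/w2.png",im)
a=cv2.imread("pics/w1.png");cv2.imwrite("pics/w12.png",cv2.resize(np.hstack([a,im]),(800,300)))
need([.538,.172,.2],95)
print(proj("wrist",[[.538,.172,.092],[.5439,.105,.092]],c).round())
E
```

```text
clock: 1.3
position: [0.5178, 0.4086, 0.2701]
ee_rot: [-0.001, -0.042, 0.999, -0.0]
contact_force: [-0.1, 0.6, 0.4]
width: 0.043
gripper_force: 0.0
[[320. 258.]
 [167. 266.]
 [144. 141.]
 [304. 139.]]
clock: 2.15
position: [0.5368, 0.1746, 0.2715]
ee_rot: [-0.0, -0.042, 0.999, 0.0]
contact_force: [0.2, 0.6, 0.9]
width: 0.0426
gripper_force: 0.0
t 2.2 TCP [0.537  0.1754 0.2715] yaw_y 94.91 F [-0.2  0.4 -0.2] w 0.0427 grip 0.0 zdev [-0.     0.001 -1.   ]
tool mm [-0.7 -3.6 71.5] roll -0.002
[[275. 179.]
 [200. 179.]]
```

View pics/w12.png

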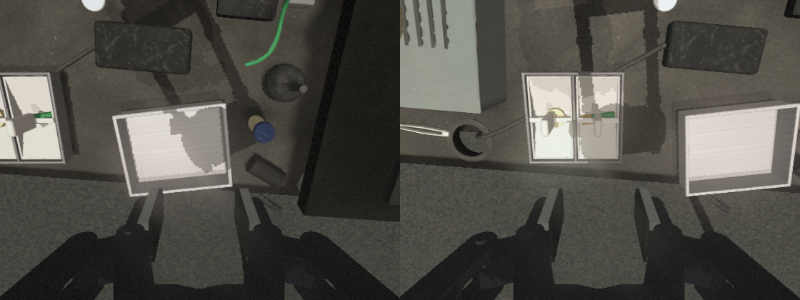

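The left view shows the whole tray rim, with corners near (113,115), (226,104), (232,186) and (129,195) at display scale. The right view shows the frame, with the cell tab near (198,120). I'll measure the rim and zoom in on the tab.

```bash
python3 - <<'E'
from h import *
c=np.load("w1.npy",allow_pickle=True).item()
P=[np.array(p)*1.4 for p in((113,115),(227,104),(232,187),(129,196))]
Q=np.array([onz("wrist",p,.06,c) for p in P]);print(Q.tolist(),Q.mean(0))
for i in range(4):
    v=Q[(i+1)%4]-Q[i];print(np.linalg.norm(v).round(4),np.degrees(np.arctan2(v[1],v[0])).round(1))
c=np.load("w2.npy",allow_pickle=True).item();im=cv2.imread("pics/w2.png")
for p in proj("wrist",[[.538,.172,.092]],c):print(p)
a=cv2.imread("pics/w1.png")
cv2.imwrite("pics/c2.png",np.hstack([cv2.resize(im[90:240,165:315],(400,400),interpolation=2),cv2.resize(a[135:285,145:345],(400,300),interpolation=2)[:, :] if 0 else cv2.copyMakeBorder(cv2.resize(a[135:285,145:345],(400,300),interpolation=2),0,100,0,0,0)]))
E
```

```text
[[0.5179, 0.2927, 0.06], [0.4905, 0.4439, 0.06], [0.6115, 0.4655, 0.06], [0.6391, 0.3142, 0.06]] [0.56475  0.379075 0.06    ]
0.1537 100.3
0.1229 10.1
0.1538 -79.7
0.1231 -169.9
[274.89900271 179.1322453 ]
```

View pics/c2.png

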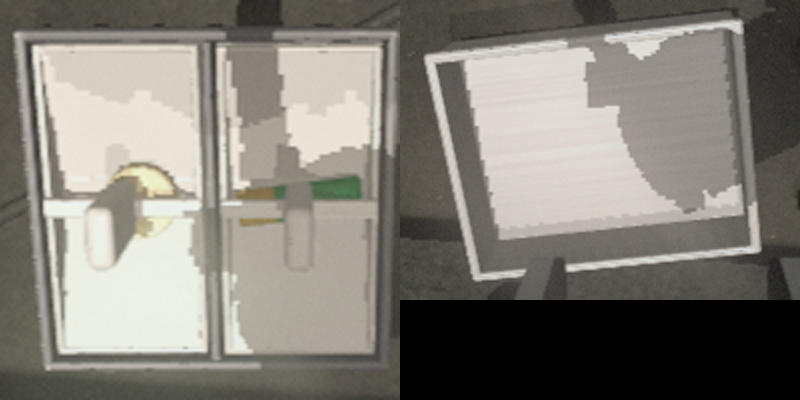

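The cell tab top is at crop (300,238), which gives y≈0.174. The tray centre is about (0.561,0.377) at yaw ~9.5°. I'll descend on the tab and grip it.

```bash
python3 -m crank '{"translation":[[-1,-1.5,40],[0,0,40],[0,0,40],[0,0,35],[0,0,30],[0,0,20],[0,0,12],[0,0,0]],"roll":[0,0,0,0,0,0,0,0],"fingers":[0.5,0.5,0.5,0.5,0.5,0.5,0.5,0.5]}' 20
python3 -m crank '{"translation":[[0,0,0],[0,0,0],[0,0,0],[0,0,0],[0,0,0],[0,0,0]],"roll":[0,0,0,0,0,0],"fingers":[0.3,0.2,0.1,0,0,0]}' 25
python3 -c "
from h import *
need([.538,.1738,.053],95)"
```

```text
clock: 3.0
position: [0.5377, 0.1744, 0.0528]
ee_rot: [-0.002, -0.044, 0.999, -0.0]
contact_force: [-0.1, -0.3, 0.6]
width: 0.0427
gripper_force: 0.0
clock: 3.6
position: [0.5402, 0.1737, 0.0557]
ee_rot: [0.001, -0.043, 0.999, 0.0]
contact_force: [-0.3, 0.6, 5.8]
width: 0.0099
gripper_force: 25.5
t 3.6 TCP [0.5402 0.1737 0.0557] yaw_y 94.92 F [-0.3  0.6  5.8] w 0.0099 grip 25.5 zdev [ 0.003  0.001 -1.   ]
tool mm [2.2 0.2 2.7] roll -0.001
```

```bash
python3 -m crank '{"translation":[[0,0,-4],[0,0,-6],[0,0,-8],[0,0,-10],[0,0,-12],[0,0,-15],[0,0,-15],[0,0,0]],"roll":[0,0,0,0,0,0,0,0],"fingers":[0,0,0,0,0,0,0,0]}' 25
python3 - <<'E'
from h import *
need([.538,.1738,.133],95)
cv2.imwrite("pics/s2.png",np.hstack([cv2.resize(get_image("scene")[130:310,190:430],(800,600))]))
E
```

```text
clock: 4.4
position: [0.541, 0.1738, 0.1272]
ee_rot: [0.003, -0.043, 0.999, 0.0]
contact_force: [0.3, 0.4, -0.6]
width: 0.0099
gripper_force: 24.4
t 4.4 TCP [0.541  0.1738 0.1272] yaw_y 94.94 F [ 0.3  0.4 -0.6] w 0.0099 grip 24.4 zdev [ 0.006  0.001 -1.   ]
tool mm [ 3.   0.3 -5.8] roll -0.001
```

View pics/s2.png

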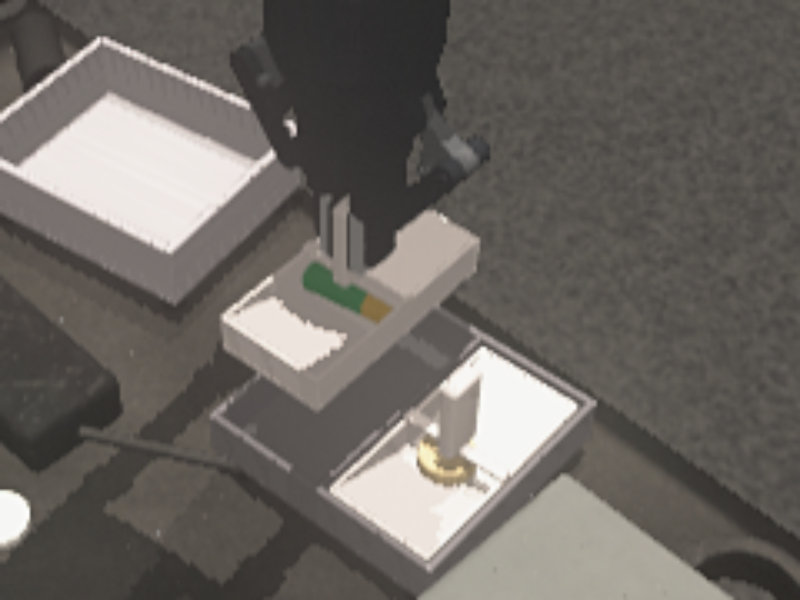

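The cell bin is clear and held level, with the cell in it, and the brass bin is still seated. Next I raise it further and yaw it.

```bash
python3 -m crank '{"translation":[[0,0,-10],[0,0,-15],[0,0,-10],[0,0,0],[0,0,0],[0,0,0],[0,0,0],[0,0,0]],"roll":[0,0,0,0.05,0.1,0.1,0.1,0.1],"fingers":[0,0,0,0,0,0,0,0]}'
python3 -m crank '{"translation":[[0,0,0],[0,0,0],[0,0,0],[0,0,0],[0,0,0],[0,0,0],[0,0,0],[0,0,0]],"roll":[0.13,0.13,0.13,0.13,0.13,0.13,0.13,0.1],"fingers":[0,0,0,0,0,0,0,0]}'
python3 -m crank '{"translation":[[0,0,0],[0,0,0]],"roll":[0.03,0],"fingers":[0,0]}'
python3 -c "
from h import *
need([.5866,.228,.13],9.7)"
```

```text
clock: 5.25
position: [0.539, 0.1733, 0.1593]
ee_rot: [-0.0, 0.183, 0.983, -0.0]
contact_force: [-1.1, 0.5, -0.6]
width: 0.0098
gripper_force: 24.4
clock: 6.05
position: [0.539, 0.1733, 0.1592]
ee_rot: [-0.0, 0.636, 0.772, -0.0]
contact_force: [-0.3, 0.2, -1.2]
width: 0.0097
gripper_force: 24.4
clock: 6.25
position: [0.539, 0.1734, 0.1592]
ee_rot: [-0.0, 0.646, 0.764, -0.0]
contact_force: [0.7, -0.3, -0.3]
width: 0.0096
gripper_force: 24.4
t 6.25 TCP [0.539  0.1734 0.1592] yaw_y 9.58 F [ 0.7 -0.3 -0.3] w 0.0096 grip 24.4 zdev [-0.001 -0.    -1.   ]
tool mm [46.  56.1 29.2] roll -0.002
```

```bash
python3 -m crank '{"translation":[[3,5,0],[6,10,0],[9,13,4],[9,13,8],[9,9,8],[6,4,6],[4,2,3],[0,0,0]],"roll":[0,0,0,0,0,0,0,0],"fingers":[0,0,0,0,0,0,0,0]}'
python3 - <<'E'
from h import *
need([.5866,.228,.0867],9.7)
a=get_image("scene");b=get_image("wrist");np.save("w3.npy",camera_info("wrist"),allow_pickle=True)
cv2.imwrite("pics/b3.png",b)
cv2.imwrite("pics/s3.png",np.hstack([cv2.resize(a[130:280,180:330],(400,400)),cv2.copyMakeBorder(cv2.resize(b,(400,300)),0,100,0,0,0)]))
E
```

```text
clock: 7.05
position: [0.5861, 0.2286, 0.1292]
ee_rot: [-0.001, 0.645, 0.764, -0.001]
contact_force: [-1.2, 0.3, -0.7]
width: 0.0097
gripper_force: 24.4
t 7.05 TCP [0.5861 0.2286 0.1292] yaw_y 9.62 F [-1.2  0.3 -0.7] w 0.0097 grip 24.4 zdev [-0.002 -0.    -1.   ]
tool mm [-0.6  0.5 42.5] roll -0.001
```

View pics/s3.png

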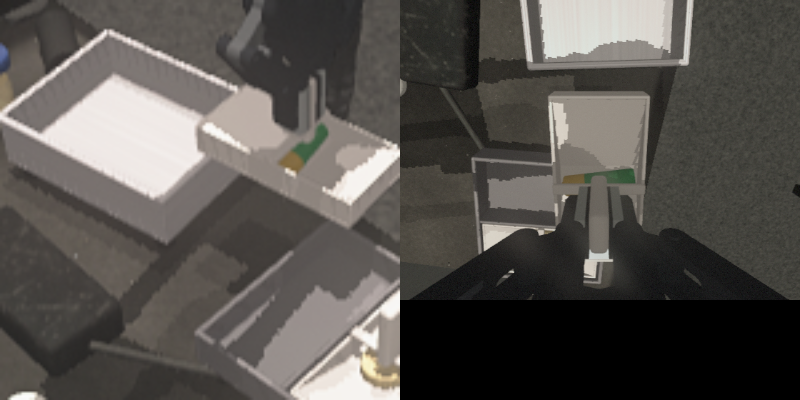

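The bin is square to the tray wall. The wall's outer top edge runs from (128,68) to (288,64) at display scale in the wrist view. I'll locate that edge relative to the TCP.

```bash
python3 - <<'E'
from h import *
c=np.load("w3.npy",allow_pickle=True).item();s=manip.get_state();e=np.array([-.1668,.986])
b=cv2.imread("pics/b3.png")
g=cv2.cvtColor(b,cv2.COLOR_BGR2GRAY).astype(int)
for x in(200,290,380):
    print(x,g[80:104,x-3:x+4].mean(1).round().astype(int).tolist())
    for r in(92,96):
        q=onz("wrist",(x,r),.06,c);print(r,q,((q[:2]-s["position"][:2])@e*1000).round(1))
E
```

```text
200 [119, 118, 110, 108, 109, 107, 106, 96, 97, 126, 136, 131, 130, 139, 131, 122, 115, 100, 45, 38, 39, 43, 44, 42]
92 [0.5309 0.2956 0.06  ] 76.0
96 [0.5311 0.2935 0.06  ] 73.9
290 [140, 139, 140, 139, 131, 95, 125, 135, 132, 131, 145, 141, 126, 119, 107, 68, 51, 51, 53, 54, 55, 55, 55, 54]
92 [0.5795 0.3037 0.06  ] 75.9
96 [0.5799 0.3017 0.06  ] 73.8
380 [88, 88, 93, 115, 130, 131, 128, 135, 142, 128, 122, 113, 92, 47, 48, 47, 47, 46, 47, 47, 47, 45, 44, 44]
92 [0.6281 0.3119 0.06  ] 75.8
96 [0.6286 0.3099 0.06  ] 73.8
```

```bash
python3 -m crank '{"translation":[[0,0,8],[0,0,12],[0,0,12],[0,0,10],[4,0,0],[5,0,0],[4,0,0],[0,0,0]],"roll":[-0.02,0,0,0,0,0,0,0],"fingers":[0,0,0,0,0,0,0,0]}' 20
python3 -m crank '{"translation":[[2,0,0],[2,-0,-2],[4.2,0,-4.8],[4.2,0,-4.8],[0,0,0]],"roll":[0,0,0,0,0],"fingers":[0,0,0,0,0]}'
python3 - <<'E'
from h import *
need([.5866,.228,.0867],9.7)
a=get_image("scene")
cv2.imwrite("pics/s4.png",cv2.resize(a[120:270,190:340],(600,600)))
E
```

```text
clock: 7.95
position: [0.5848, 0.2412, 0.0889]
ee_rot: [0.001, 0.638, 0.77, 0.0]
contact_force: [0.3, -0.4, -0.9]
width: 0.0098
gripper_force: 24.4
clock: 8.45
position: [0.5822, 0.2534, 0.101]
ee_rot: [0.0, 0.638, 0.77, 0.0]
contact_force: [0.7, -2.7, 0.4]
width: 0.0098
gripper_force: 24.3
t 8.45 TCP [0.5822 0.2534 0.101 ] yaw_y 10.75 F [ 0.7 -2.7  0.4] w 0.0098 grip 24.3 zdev [ 0.001  0.    -1.   ]
tool mm [-25.7  -0.4  14.3] roll 0.018
```

View pics/s4.png

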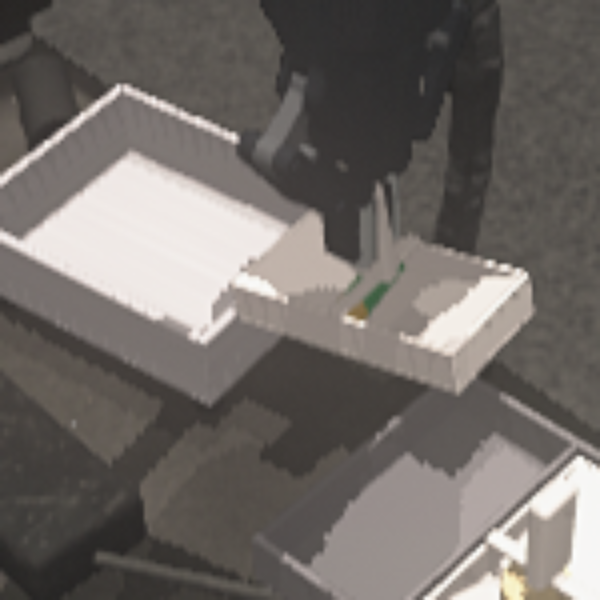

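The bin is pivoting in the pinch, with its front face on the wall (F≈2.7 N) and about 10° of tilt. I'll carry on along the arc.

```bash
python3 -m crank '{"translation":[[5,0,-2.5],[5,0,-2.5],[6,0,-2.8],[6,0,-2.7],[6,0,-2],[6,0,-2],[6.5,0,-1],[6.5,0,-1]],"roll":[0,0,0,0,0,0,0,0],"fingers":[0,0,0,0,0,0,0,0]}'
python3 -m crank '{"translation":[[0,0,0],[0,0,0],[0,0,0],[0,0,0]],"roll":[0,0,0,0],"fingers":[0,0,0,0]}'
python3 - <<'E'
from h import *
need([.5866,.228,.0867],9.7)
a=get_image("scene");b=get_image("wrist")
cv2.imwrite("pics/s5.png",np.hstack([cv2.resize(a[120:270,190:340],(400,400)),cv2.copyMakeBorder(cv2.resize(b,(400,300)),0,100,0,0,0)]))
E
```

```text
clock: 9.3
position: [0.5731, 0.2999, 0.1164]
ee_rot: [-0.0, 0.638, 0.77, -0.0]
contact_force: [0.4, -2.2, 0.8]
width: 0.0097
gripper_force: 23.6
clock: 9.7
position: [0.573, 0.2996, 0.1161]
ee_rot: [-0.001, 0.638, 0.77, 0.0]
contact_force: [-0.6, 0.4, -1.0]
width: 0.0094
gripper_force: 23.5
t 9.7 TCP [0.573  0.2996 0.1161] yaw_y 10.69 F [-0.6  0.4 -1. ] w 0.0094 grip 23.5 zdev [-0.001  0.001 -1.   ]
tool mm [-72.9   0.1  29.4] roll 0.017
```

View pics/s5.png

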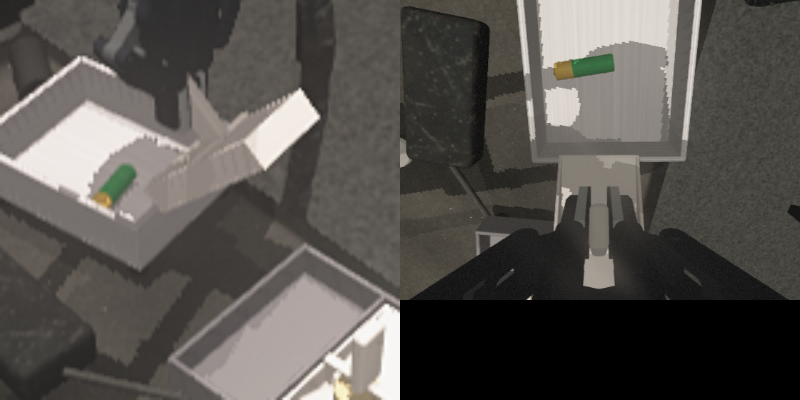

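The cell is in the tray: scene crop (118,185), wrist (585,66). Now I raise the tilted bin, square its yaw and take it to the bare bench.

```bash
python3 -m crank '{"translation":[[-3,0,-10],[-3,0,-20],[0,0,-20],[0,0,0],[0,0,0],[0,0,0]],"roll":[0,0,0,0.1,0.087,0],"fingers":[0,0,0,0,0,0]}'
python3 -c "
from h import *
need([.41,.196,.12],0)"
```

```text
clock: 10.4
position: [0.5747, 0.2932, 0.1674]
ee_rot: [0.0, 0.707, 0.707, 0.001]
contact_force: [0.1, 0.1, -1.4]
width: 0.0096
gripper_force: 23.5
t 10.4 TCP [0.5747 0.2932 0.1674] yaw_y -0.01 F [ 0.1  0.1 -1.4] w 0.0096 grip 23.5 zdev [ 0.001  0.001 -1.   ]
tool mm [ -97.2 -164.7   47.2] roll -0.0
```

```bash
python3 -m crank '{"translation":[[-12,-20,0],[-18,-30,0],[-18,-30,0],[-18,-30,0],[-18,-30,0],[-13,-25,0],[0,0,20],[0,0,15]],"roll":[0,0,0,0,0,0,0,0],"fingers":[0,0,0,0,0,0,0,0]}'
python3 - <<'E'
from h import *
need([.41,.196,.063],0)
a=get_image("scene");b=get_image("wrist")
cv2.imwrite("pics/s6.png",np.hstack([cv2.resize(a[150:350,130:330],(400,400)),cv2.copyMakeBorder(cv2.resize(b,(400,300)),0,100,0,0,0)]))
E
```

```text
clock: 11.2
position: [0.4088, 0.1959, 0.1318]
ee_rot: [0.0, 0.707, 0.708, 0.001]
contact_force: [0.1, 0.8, -1.1]
width: 0.0099
gripper_force: 23.5
t 11.2 TCP [0.4088 0.1959 0.1318] yaw_y 0.1 F [ 0.1  0.8 -1.1] w 0.0099 grip 23.5 zdev [ 0.002  0.001 -1.   ]
tool mm [ 0.1  1.1 68.8] roll 0.002
```

View pics/s6.png

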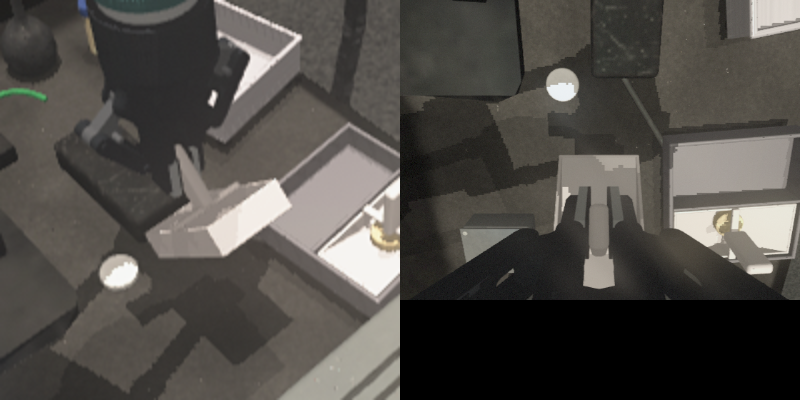

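```bash
python3 -m crank '{"translation":[[0,0,20],[0,0,20],[0,0,15],[0,0,10],[0,0,4],[0,0,1],[-3,0,2],[-4,0,1]],"roll":[0,0,0,0,0,0,0,0],"fingers":[0,0,0,0,0,0,0,0]}' 20
python3 -m crank '{"translation":[[-7,0,1],[-6.5,0,2],[-6.5,0,2],[0,0,0]],"roll":[0,0,0,0],"fingers":[0,0,0,0]}'
python3 -c "
from h import *
need([.41,.135,.0357],0)"
```

```text
clock: 12.1
position: [0.4104, 0.19, 0.0594]
ee_rot: [0.0, 0.707, 0.707, 0.002]
contact_force: [-0.8, 2.5, 7.0]
width: 0.0096
gripper_force: 24.7
clock: 12.5
position: [0.4103, 0.1688, 0.0547]
ee_rot: [0.001, 0.707, 0.707, 0.001]
contact_force: [-0.0, -1.3, 5.1]
width: 0.0093
gripper_force: 25.3
t 12.5 TCP [0.4103 0.1688 0.0547] yaw_y -0.04 F [-0.  -1.3  5.1] w 0.0093 grip 25.3 zdev [ 0.002  0.001 -1.   ]
tool mm [-33.8  -0.4  19. ] roll -0.001
```

```bash
python3 -m crank '{"translation":[[-6,0,3.5],[-6,0,4],[-5,0,4],[-4,0,4],[-3,0,3.5],[0,0,1],[0,0,0]],"roll":[0,0,0,0,0,0,0],"fingers":[0,0,0,0,0,0,0]}' 20
python3 - <<'E'
from h import *
need([.41,.135,.0357],0)
a=get_image("scene")
cv2.imwrite("pics/s7.png",cv2.resize(a[150:350,130:330],(600,600)))
E
```

```text
clock: 13.2
position: [0.4108, 0.1442, 0.0348]
ee_rot: [0.002, 0.707, 0.707, 0.001]
contact_force: [-0.2, -3.5, 6.1]
width: 0.0096
gripper_force: 23.2
t 13.2 TCP [0.4108 0.1442 0.0348] yaw_y 0.04 F [-0.2 -3.5  6.1] w 0.0096 grip 23.2 zdev [ 0.003 -0.001 -1.   ]
tool mm [-9.2 -0.8 -0.9] roll 0.001
```

View pics/s7.png

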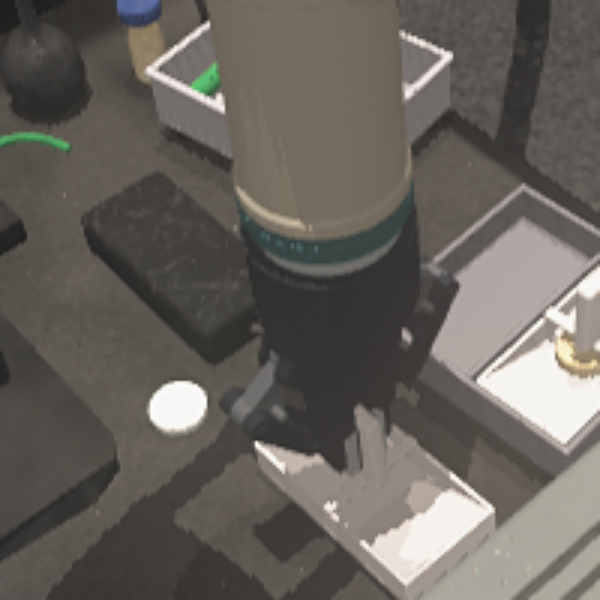

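The bin looks flat on the bare bench and clear of its neighbours. Releasing it and retreating upward.

```bash
python3 -m crank '{"translation":[[0,0,0],[0,0,0],[0,0,0],[0,0,0],[0,0,0],[0,0,-5],[0,0,-15],[0,0,-20]],"roll":[0,0,0,0,0,0,0,0],"fingers":[0.1,0.25,0.4,0.45,0.45,0.45,0.45,0.45]}' 20
python3 -m crank '{"translation":[[0,0,-40],[0,0,-40],[0,0,-40],[0,0,-20],[0,0,0],[0,0,0]],"roll":[0,0,0,0,0,0],"fingers":[0.45,0.45,0.45,0.45,0.45,0.45]}'
python3 - <<'E'
from h import *
need([.41,.135,.0357],0)
a=get_image("scene");b=get_image("wrist")
cv2.imwrite("pics/s8.png",np.hstack([cv2.resize(a[120:350,130:360],(400,400)),cv2.copyMakeBorder(cv2.resize(b,(400,300)),0,100,0,0,0)]))
E
```

```text
clock: 14.05
position: [0.4086, 0.1452, 0.0734]
ee_rot: [-0.001, 0.707, 0.707, -0.001]
contact_force: [-1.4, 0.2, -0.1]
width: 0.038
gripper_force: 0.0
clock: 14.65
position: [0.4091, 0.1453, 0.2134]
ee_rot: [0.0, 0.707, 0.707, 0.0]
contact_force: [0.1, -0.5, -0.2]
width: 0.0387
gripper_force: 0.0
t 14.65 TCP [0.4091 0.1453 0.2134] yaw_y 0.01 F [ 0.1 -0.5 -0.2] w 0.0387 grip 0.0 zdev [ 0.  0. -1.]
tool mm [-10.3   0.9 177.7] roll 0.0
```

View pics/s8.png

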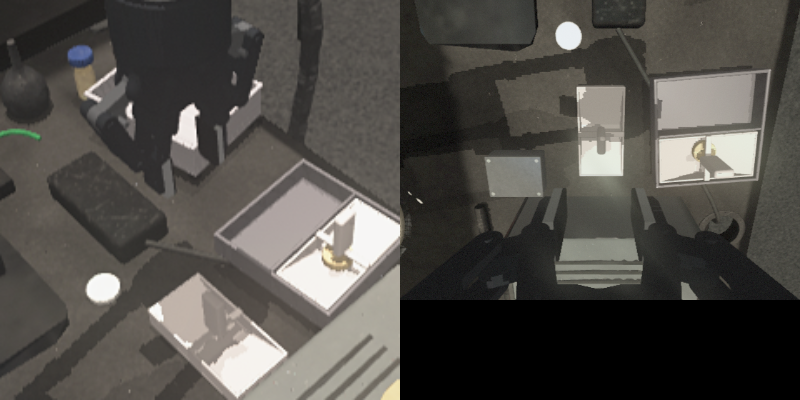

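The empty bin stands flat on the bare bench at wrist (601,130), and the brass bin is still seated in its pocket. The cell was seen resting in the tray, and the robot is clear of everything.

```bash
python3 -c "
from rig import manip
print(manip.sign_off())"
```

```text
the job is handed in; nothing more can be done
None
```

The job is handed in: the cell is in the tray, the empty bin stands upright on the bare bench, and the other bin was left in the frame; it took about 15 s of robot time.

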